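# Pack the beard trimmer and its comb into the grooming case

### The arm

A 6-joint arm with a two-finger parallel gripper is mounted at the origin on the work surface. World frame = base frame: x ahead of the robot, y to its left, z up, the work surface at z = 0. Lengths are in mm, angles in rad, forces in N, time in s.
With the tool pointing down it reaches from about 275 to 825 mm from the base axis. Payload 4.9 kg.
Tool frame: the origin (TCP) lies midway between the tips of the shut fingers; the grasp point (between the pads) lies 19 mm behind it; z points along the fingers, y is the direction in which the jaws open and shut (so a half turn about z gives the same grasp; the last joint's range is limited). The gripper opens to 85 mm and grips with 20 to 120 N. Pads are 22 mm wide; open, the fingers measure 114 mm over their backs; the gripper's body (76 mm by 85 mm) begins 54 mm behind the grasp point. The pads swing forward as they close: fully open they stand 13 mm farther back than shut.
Start: joints at [-1.442, 0.326, -0.193, 1.052, 0, 1.437], TCP at [142.893, -531.131, 231.281] pointing down, gripper open.
Joint ranges: [-2.65, 2.65], [-0.97, 1.79], [-1.3, 1.35], [-1.93, 2.1], [-1.47, 1.37], [-3.14, 3.14]. Speed limits (rad/s): [2.57, 2.57, 3.14, 3.14, 3.14, 3.14].

### API

Orientations are given as a 3x3 rotation matrix whose columns are the frame's x, y, z axes.
In Python, from workcell import bot, cams gives the robot as it stands. The module is installed in compiled form; this text tells all that it offers.
- The arm moves only by the tool play_rows, never from a script. Its argument "rows" is a list of rows, each a list of 3 entries, a list of its own where there are three numbers: the shift along the world's x, y, z in cm, then the turn about the world's z in degrees, then the opening, from 0 (shut) to 1 (fully open). In form: [[[dx, dy, dz], spin, claw], ...]. A call has 1 to 8 rows; each row shifts and turns the pose as measured when the row begins; what a row does not reach is not made up. A row lasts 1/10 s, in which the tool goes at most 50 mm and 8.59 degrees, less where a joint would pass 70% of its speed; a pose out of reach is approached as far as the arm can. A call with a gripper value outside its range is refused whole. The fingers move at their own pace and stop on an object; the grip force is fixed at half the most. Time passes only in rows, so rows that do not move let the fingers close. It gives the time, the measured TCP pose, the force and the opening at its end, in the units of the state.
- bot.get_obs(): the state, without advancing time (a new reading comes with each control period).
- cams.get_image(name): name is "scene" or "top"; returns (picture, depth): 480x640x3 uint8, red, green, blue; 480x640 float32, mm along the optical axis (not along the pixel's ray), 0 where there is no reading.
- cams.camera_params(name): a dict with "intrinsics" (3x3 intrinsics, pixels), "k1" (the pictures are not rectified: a ray, as slopes to the right and down, at radius r is drawn at 1 + k1 r^2 times it, then the intrinsics apply), "T" (4x4, takes a point from camera to world coordinates). Camera axes: x right, y down, z forward; pixel columns grow to the right and rows downward; lengths in mm; the calibration is good to about 2 mm. A picture is of the moment at which its call begins. camera_params takes no time and is no camera call.
- bot.close_job(): hands the job in, once; it reports no verdict.
The state is a dict: "t": time; "joints": joint angles; "joint_vel": joint speeds; "joint_torque": joint torques, N m; "position": TCP position; "ee_rot": TCP orientation; "force": force on the tool from outside, world axes, zero at the start; "wrist_torque": the same for the moment, N m; "gripper_width": finger opening in mm.
Only numpy, scipy, OpenCV 4.12 (cv2) and the standard library are available. Lean on these libraries where they do the work, as an engineer would, in place of code of your own. Each camera call takes 0.05 s, during which the arm holds its last target.

### The job

Press the orange latch pad on the front of the clear-lidded grooming case so that the sprung lid pops up and swings fully open. Then press the beard trimmer and its blue comb guard fully home, flat on the floor of their own shaped cutouts in the case, and let go, leaving the lid open. Press them in, do not drop them in, and do not shift or tip the soap pump, the spray bottle or the lantern.

Things in the scene. Friction and masses are not known exactly. Their poses are not given: they have to be found in the camera images.
- case: Grooming case, fixed: slab 130 (x) by 250 (y) mm, 26 mm high, dark rigid insert. Origin at the centre of its underside, z up; its -x side (latch) faces roughly the robot, the lid's hinge runs along its +x edge. Two cutouts 18 mm deep (floor 8 mm above the counter), 2 mm wider than their item on every side, mouth edges rounded to 4 mm. Each narrows by sprung orange pads in its two long sides.
- trimmer_home (a point): Where point trimmer_center lies when the trimmer is fully home (27 mm above the counter). It then points along the case's +y (wide head at the +y end); it fits no other way; 20 mm of it stand above the insert. Sprung pads stick out 3.5 mm from both long sides: it stops some 10 mm too high unless pushed down with about 6 to 15 N; friction then holds it.
- comb_home (a point): Where point comb_center lies when the comb guard is fully home (27 mm above the counter); its 46 mm length then lies along the case's y, either way round; 20 mm of it stand above the insert. The same sprung pads: it needs a push of about 6 to 15 N, and friction then holds it.
- latch (a joint): Rocker latch: 0 at rest, grows to 0.25 rad (about 8 mm down at the pad) as the pad is pressed; it lets go of the lid at about 0.13 rad. Springs back; fully down takes about 4 N.
- latch_pad (a point): Centre of the top of the orange latch pad, 32 mm (x) by 48 mm (y), 30 mm above the counter and 40 mm out from the case's front (-x) side. Press it straight down. A hook rises 24 mm behind (to +x of) its centre, up to 48 mm above the counter.
- lid (a joint): The lid's hinge: 0 shut, 2.2 rad fully open, leaning back beyond the case. Once unlatched a spring swings it open by itself in 1 to 2 s, and it stays there. Open, its edge stands 135 mm above the counter and about 80 mm beyond the hinge.
- lid_edge (a point): Middle of the lid's top front edge. The lid is a clear shallow dome 130 by 250 mm and 29 mm high on top of the case; when shut its top is 55 mm above the counter.
- trimmer_center (a point): Centre of the beard trimmer, half-way up, lying on the counter (or in its cutout). Axes: x along its length towards the wide metal head, z up. 140 mm long, 38 mm high: black body 32 mm wide from x = -70 to +36 mm, silver head 46 mm wide and 30 mm high from x = +36 to +70 mm. About 130 g. Lies on the left or right of the case's near side.
- comb_center (a point): Centre of the blue comb guard, half-way up: a slotted block 46 mm long (x), 36 mm wide (y), 38 mm high (z up), about 35 g. Lies on the other side from the trimmer.
- pump_center (a point): Steel soap pump, 64 mm diameter, 160 mm high, standing in a white ceramic tray on the right; point 65 mm up its axis. Leave alone.
- spray_center (a point): Clear spray bottle with white head, 68 mm diameter, 194 mm high, on the left; point 80 mm up its axis. Leave alone.
- lantern_center (a point): White battery lantern, 72 mm diameter, 128 mm high, on the left; point 55 mm up its axis. Leave alone.
Things that resemble listed ones, but are neither listed nor needed, are in the scene too. Of the things that look like the part that bears comb_center, take the one that is farthest from the robot's base at the start.

How it is judged:
By the outcome, as a careful person would: the job done as asked, in the order asked, and still so for the second after the job is handed in, with the robot touching nothing.
It also fails if it takes over 64 s, if anything falls off the work surface, if the arm or the gripper's body presses on something with over 40 N, if the wrist force passes 120 N, or if a joint passes its speed limit or range.

## Working session

There is one attempt and no reset: what is moved stays moved. The work goes in short steps, Python scripts to look and compute and a tool call to move; the robot and the scene stay as the last step left them, time stands still between calls to the robot, and variables do not carry over. Pictures are saved under pics/ and viewed, and the job is handed in when it is done.

Besides the shell and the picture viewer there is one more tool, called after ">>>" by a JSON object that holds its "method" and its "body", one argument or row to a line. play_rows: Moves the arm, as the interface text tells. Its arguments: {"type":"object","properties":{"rows":{"type":"array","items":{"type":"array"}}},"required":["rows"]}

```bash
mkdir -p pics; ls; cat > h.py <<'E'
import numpy as np, cv2
from workcell import bot, cams
def shot(name,tag):
    im,d=cams.get_image(name)
    cv2.imwrite(f'pics/{tag}.png',im[:,:,::-1]); np.savez(f'pics/{tag}.npz',im=im,d=d)
    return im,d
def P(name): return cams.camera_params(name)
def rays(p,uv):
    K=np.array(p['intrinsics'],float); uv=np.asarray(uv,float).reshape(-1,1,2)
    n=cv2.undistortPoints(uv,K,np.array([p['k1'],0,0,0,0],float)).reshape(-1,2)
    return np.c_[n,np.ones(len(n))]
def plane(name,uv,z):
    p=P(name);T=np.array(p['T']);r=rays(p,uv)@T[:3,:3].T;o=T[:3,3]
    return o+r*((z-o[2])/r[:,2])[:,None]
def depthpts(name,uv,d):
    p=P(name);T=np.array(p['T']);r=rays(p,uv);uv=np.asarray(uv).astype(int)
    return (r*d[uv[:,1],uv[:,0]][:,None])@T[:3,:3].T+T[:3,3]
def proj(name,X):
    p=P(name);T=np.linalg.inv(np.array(p['T']));X=np.asarray(X,float).reshape(-1,3)@T[:3,:3].T+T[:3,3]
    return cv2.projectPoints(X.reshape(-1,1,3),np.zeros(3),np.zeros(3),np.array(p['intrinsics'],float),np.array([p['k1'],0,0,0,0],float))[0].reshape(-1,2)
E
python3 - <<'E'
from h import *
for n in ('scene','top'):
    shot(n,n+'0'); p=P(n); print(n,p['k1'],np.round(p['intrinsics'],1).tolist(),np.round(p['T'],3).tolist())
o=bot.get_obs(); print(o)
E
```

```text
pics
scene -0.13450075825739674 [[490.2, 0.0, 326.5], [0.0, 490.2, 243.6], [0.0, 0.0, 1.0]] [[0.575, 0.511, -0.639, 1144.817], [0.818, -0.369, 0.441, -431.984], [-0.01, -0.777, -0.63, 718.362], [0.0, 0.0, 0.0, 1.0]]
top -0.1192124054477941 [[457.6, 0.0, 312.4], [0.0, 457.6, 237.1], [0.0, 0.0, 1.0]] [[-0.021, -0.999, 0.048, 422.451], [-1.0, 0.02, -0.018, 5.668], [0.017, -0.048, -0.999, 1150.388], [0.0, 0.0, 0.0, 1.0]]
{'t': 0.1, 'joints': array([-1.44218858e+00,  3.26871298e-01, -1.93463521e-01,  1.05198402e+00,
        1.03343823e-05,  1.43661742e+00]), 'joint_vel': array([ 0.00067242, -0.00141381,  0.00114557, -0.00131385, -0.00031344,
       -0.0006426 ]), 'joint_torque': array([ 1.30300265e-03, -4.44237471e+01,  2.63039142e+01,  7.87024561e-03,
       -1.31522306e-04, -5.76643629e-06]), 'position': array([ 142.83517983, -530.60866439,  230.58701947]), 'ee_rot': array([[ 9.65669853e-01,  2.59772400e-01, -1.85018797e-04],
       [ 2.59772378e-01, -9.65668695e-01,  1.51126608e-03],
       [ 2.13918357e-04, -1.50744687e-03, -9.99998841e-01]]), 'force': array([ 0.04536416, -0.25052766,  0.65995511]), 'wrist_torque': array([-0.00796474, -0.0186346 , -0.0207156 ]), 'gripper_width': 85.70682697816363}
```

View pics/top0.png

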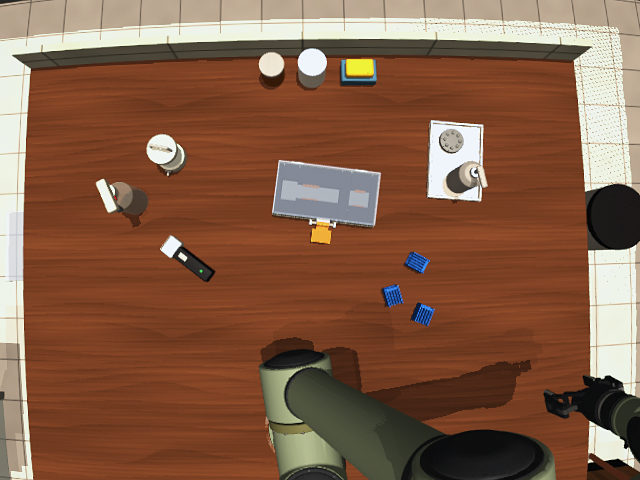

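View pics/scene0.png

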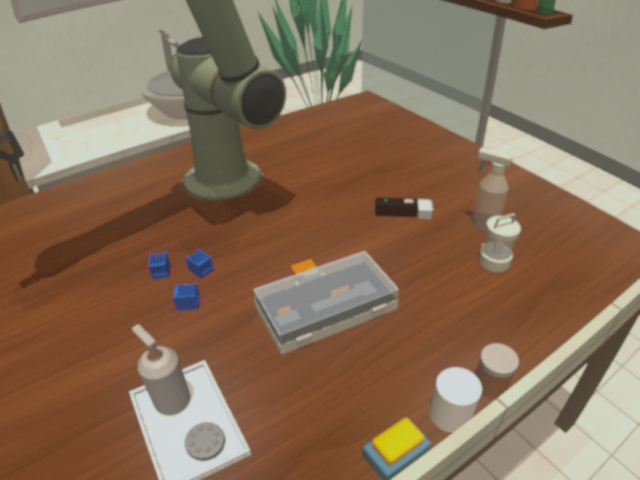

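The top view shows the case around (326,194), the orange pad at (321,233), the trimmer at (188,258) with its head at upper left, and three blue combs at (417,262), (392,296) and (423,315). Next I measure them.

```bash
cat > m.py <<'E'
from h import *
z=np.load('pics/top0.npz'); im=z['im'];d=z['d']
hsv=cv2.cvtColor(im,cv2.COLOR_RGB2HSV)
def blobs(m,amin):
    n,l,s,c=cv2.connectedComponentsWithStats(m.astype(np.uint8)); return [(l==i) for i in range(1,n) if s[i,4]>amin]
def pts(m,z): 
    v,u=np.nonzero(m); return plane('top',np.c_[u,v],z)
def rect(m,zz):
    X=pts(m,zz)[:,:2]; (c,s,a)=cv2.minAreaRect(X.astype(np.float32)); v,u=np.nonzero(m)
    D=depthpts('top',np.c_[u,v],d)
    return np.round(c,1),np.round(s,1),round(a,1),'mean',X.mean(0).round(1),'zmed',np.round(np.percentile(D[:,2],[10,50,90]),1)
H,S,V=[hsv[...,i] for i in range(3)]
print('blue'); 
for b in blobs((H>100)&(H<130)&(S>120)&(V>60),60):
    r=rect(b,38); print(r,'R',np.hypot(*r[0]))
print('orange')
o=(H>10)&(H<25)&(S>200)&(V>180)
for b in blobs(o,60): print(rect(b,30))
for b in blobs((V<50),150):
    v,u=np.nonzero(b)
    if u.mean()<260 and 220<v.mean()<300: print('black',u.mean(),v.mean(),rect(b,38))
sub=np.zeros_like(V,bool); sub[225:290,150:225]=1
for b in blobs(sub&(S<60)&(V>130),30): print('silver',rect(b,34))
E
python3 m.py
python3 - <<'E'
import cv2
im=cv2.imread('pics/top0.png')
a=cv2.resize(im[150:255,260:395],None,fx=5.5,fy=5.5,interpolation=cv2.INTER_CUBIC)
cv2.imwrite('pics/c1.png',a)
b=cv2.resize(im[225:290,150:225],None,fx=6,fy=6,interpolation=cv2.INTER_CUBIC)
c=cv2.resize(im[245:330,375:440],None,fx=5,fy=5,interpolation=cv2.INTER_CUBIC)
import numpy as np
h=max(b.shape[0],c.shape[0]); f=lambda x:np.vstack([x,np.zeros((h-x.shape[0],x.shape[1],3),np.uint8)])
cv2.imwrite('pics/c2.png',np.hstack([f(b),f(c)]))
E
```

```text
blue
(array([ 409.9, -269.5]), array([52.6, 36.4]), 62.4, 'mean', array([ 409.8, -269. ]), 'zmed', array([ 9.2, 30. , 38. ])) R 490.55912997313584
(array([ 330.3, -207.6]), array([47.4, 37.5]), 15.9, 'mean', array([ 330.6, -207. ]), 'zmed', array([11.3, 31.9, 37.8])) R 390.12286526170186
(array([ 281.7, -280.5]), array([44.6, 45. ]), 66.9, 'mean', array([ 281.5, -281.8]), 'zmed', array([15.2, 32.9, 37.6])) R 397.5363379617013
orange
black 193.92792792792793 264.20045045045043 (array([416.4, 276.9]), array([106.9,  35.1]), 52.1, 'mean', array([415.1, 275.9]), 'zmed', array([25.2, 36.5, 39.5]))
silver (array([460.2, 334.4]), array([35.9, 46.1]), 50.1, 'mean', array([460.3, 334.7]), 'zmed', array([25.3, 29.1, 32. ]))
silver (array([434.5, 305.5]), array([22.3, 12.8]), 52.7, 'mean', array([434.4, 305.6]), 'zmed', array([37.5, 39.9, 42.5]))
```

View pics/c1.png

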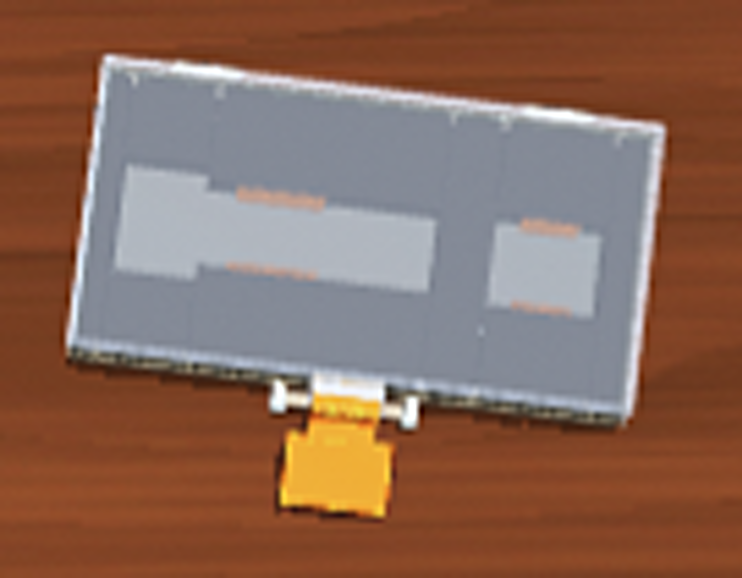

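View pics/c2.png

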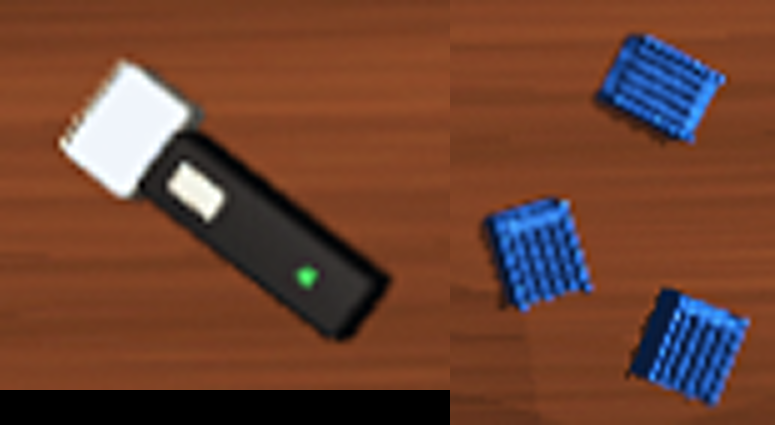

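```bash
cat >> m.py <<'E'
print('----')
sub=np.zeros_like(V,bool); sub[215:250,300:340]=1
o=sub&(S>170)&(V>150)&(H>12)
v,u=np.nonzero(o); 
sub2=o.copy(); sub2[:229]=0
print(rect(o,30),rect(sub2,30), u.min(),u.max(),v.min(),v.max())
# comb top: height filtered
for b in blobs((H>100)&(H<130)&(S>120)&(V>60),60)[:1]:
    v,u=np.nonzero(b); D=depthpts('top',np.c_[u,v],d); k=D[:,2]>33
    X=plane('top',np.c_[u,v][k],38)[:,:2].astype(np.float32); print(k.sum(),len(k),cv2.minAreaRect(X)); D[:,2]
# case outline: grey lid region by depth >15 in area
sub=np.zeros_like(V,bool); sub[150:235,262:392]=1
g=sub&(S<70)&(V>90)
b=max(blobs(g,500),key=lambda b:b.sum()); b=cv2.morphologyEx(b.astype(np.uint8),cv2.MORPH_OPEN,np.ones((5,5)))>0
print('case',rect(b,55),rect(b,26))
# scene view comb
z=np.load('pics/scene0.npz'); im2=z['im']; h2=cv2.cvtColor(im2,cv2.COLOR_RGB2HSV)
for b in blobs((h2[...,0]>100)&(h2[...,0]<130)&(h2[...,1]>120)&(h2[...,2]>60),60):
    v,u=np.nonzero(b); X=plane('scene',np.c_[u,v],19); print('scene comb',X.mean(0)[:2].round(1))
E
python3 m.py | sed -n '/----/,$p'
```

```text
----
(array([487.8, -36.4]), array([47.5, 50.3]), 81.7, 'mean', array([485.1, -35.9]), 'zmed', array([26.7, 29.6, 44.7])) (array([478.2, -34.4]), array([46.6, 34.4]), 88.7, 'mean', array([479.3, -35.3]), 'zmed', array([26.5, 29.4, 31.9])) 311 330 222 243
129 303 ((409.63482666015625, -272.05908203125), (45.49443817138672, 35.101173400878906), 60.65462112426758)
case (array([579.7, -49.6]), array([250.6, 137.9]), 82.0, 'mean', array([581.4, -49.5]), 'zmed', array([51.8, 54.6, 57.2])) (array([583.9, -51.1]), array([257.3, 141.5]), 82.0, 'mean', array([585.6, -51. ]), 'zmed', array([51.8, 54.6, 57.2]))
scene comb [ 327.4 -206.3]
scene comb [ 282.  -284.4]
scene comb [ 407.1 -271.2]
```

>>> {"method": "play_rows", "body": {
  "rows": [
    [[2.7, 4.1, 0], 8, 0],
    [[2.7, 4.1, 0], 8, 0],
    [[2.7, 4.1, 0], 8, 0],
    [[2.7, 4.1, 0], 8, 0],
    [[2.7, 4.1, 0], 8, 0],
    [[2.7, 4.1, 0], 8, 0],
    [[2.7, 4.1, 0], 8, 0],
    [[2.7, 4.1, 0], 8, 0]
  ]
}}

```text
t: 0.9
position: [357.7, -197.8, 227.3]
ee_rot: [[0.159, 0.987, -0.002], [0.987, -0.159, 0.002], [0.001, -0.002, -1.0]]
force: [1.7, 0.5, 0.6]
gripper_width: -0.3
```

>>> {"method": "play_rows", "body": {
  "rows": [
    [[2.7, 4.0, -3], 1, 0],
    [[2.7, 4.0, -3], 0, 0],
    [[2.7, 4.0, -3], 0, 0],
    [[2.5, 3.5, -3], 0, 0],
    [[0.5, 0.8, -2], 0, 0],
    [[0, 0, 0], 0, 0]
  ]
}}

```text
t: 1.5
position: [459.7, -44.2, 98.8]
ee_rot: [[0.128, 0.992, 0.002], [0.992, -0.128, -0.001], [-0.001, 0.002, -1.0]]
force: [-1.5, 0.3, -0.1]
gripper_width: 0.1
```

Now a look to check TCP position against the pad.

```bash
python3 - <<'E'
from h import *
im,d=shot('scene','s1'); im2,_=shot('top','t1')
o=bot.get_obs(); print(o['position'],proj('scene',[o['position']]),proj('scene',[[478,-35,30]]))
a=cv2.resize(im[150:360,220:420],None,fx=2.8,fy=2.8); b=cv2.resize(im2[130:330,230:430],None,fx=2.8,fy=2.8)
c=np.hstack([a[:560],np.zeros((28,560,3),np.uint8)[:0] if 0 else b[:560]])[:, :, ::-1]
cv2.imwrite('pics/v1.png',cv2.resize(c,None,fx=0.7,fy=0.7))
E
```

```text
[460.69395076 -45.9558148  101.04273621] [[291.54213112 237.62107573]] [[302.14270557 266.23093197]]
```

View pics/v1.png

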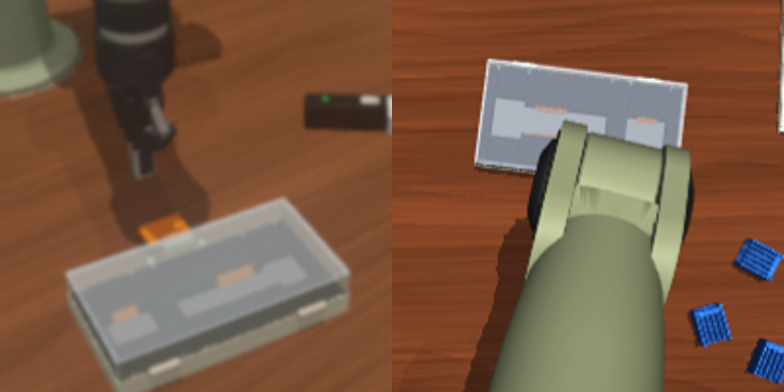

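The scene crop shows the fingertip at about pixel (293,239), within 2 px of where the TCP projects, so the calibration holds. Next I press the pad.

>>> {"method": "play_rows", "body": {
  "rows": [
    [[0.9, 1.2, -2], 0, 0],
    [[0, 0, -2], 0, 0],
    [[0, 0, -1.5], 0, 0],
    [[0, 0, 0], 0, 0]
  ]
}}

```text
t: 2.0
position: [473.1, -39.1, 50.6]
ee_rot: [[0.138, 0.99, 0.014], [0.99, -0.138, -0.006], [-0.004, 0.015, -1.0]]
force: [-1.0, 0.1, -0.3]
gripper_width: -0.1
```

>>> {"method": "play_rows", "body": {
  "rows": [
    [[-0.2, 0.3, -1], 0, 0],
    [[0, 0, -1], 0, 0],
    [[0, 0, -0.6], 0, 0],
    [[0, 0, -0.5], 0, 0],
    [[0, 0, -0.3], 0, 0],
    [[0, 0, 0], 0, 0]
  ]
}}

```text
t: 2.6
position: [471.2, -38.4, 21.3]
ee_rot: [[0.142, 0.99, 0.018], [0.99, -0.142, -0.008], [-0.005, 0.019, -1.0]]
force: [-6.0, 0.1, 15.7]
gripper_width: -0.0
```

>>> {"method": "play_rows", "body": {
  "rows": [
    [[0, 0, 0], 0, 0],
    [[-0.3, 0, 1.5], 0, 0],
    [[-1, 0, 4], 0, 0],
    [[-3, 1, 4.5], 0, 0.3],
    [[-3, 3, 3], -6, 0.6],
    [[-2, 4, 0], -6, 0.7],
    [[-1, 4.5, 0], -6, 0.7],
    [[0, 4.5, 0], -6, 0.7]
  ]
}}

```text
t: 3.4
position: [374.5, 124.4, 153.8]
ee_rot: [[0.543, 0.839, 0.026], [0.84, -0.543, -0.018], [-0.001, 0.031, -1.0]]
force: [1.7, -0.7, 0.8]
gripper_width: 59.9
```

```bash
python3 - <<'E'
from h import *
im,d=shot('top','t2'); shot('scene','s2'); print(bot.get_obs()['position'])
E
```

```text
[375.26054699 127.51043709 153.63715486]
```

View pics/s2.png

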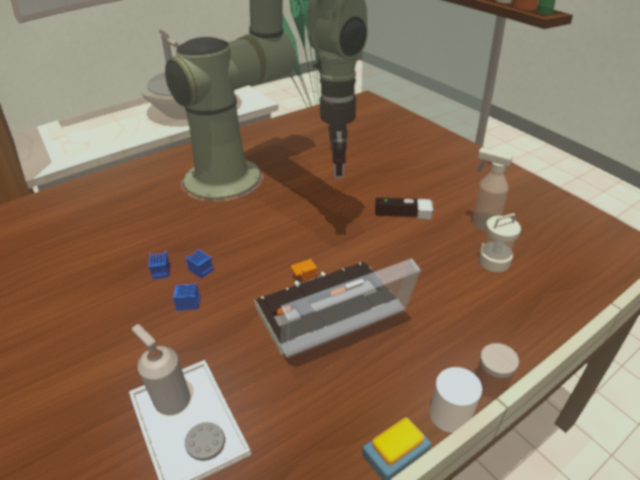

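View pics/t2.png

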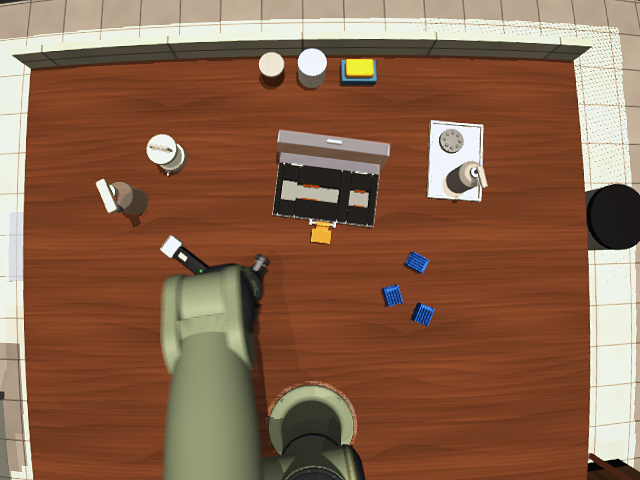

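The lid is mid-swing and leaning back, and the insert is now visible. I go to the trimmer next.

>>> {"method": "play_rows", "body": {
  "rows": [
    [[1.2, 4, 0], -4.5, 0.7],
    [[1.2, 4, -1], 0, 0.7],
    [[1.2, 4, -2], 0, 0.7],
    [[1.2, 3.5, -2], 0, 0.7],
    [[0.2, 0.5, 0], 0, 0.7],
    [[0, 0, 0], 0, 0.7]
  ]
}}

```text
t: 4.1
position: [431.2, 292.7, 101.8]
ee_rot: [[0.597, 0.801, 0.033], [0.802, -0.597, -0.018], [0.005, 0.037, -0.999]]
force: [0.5, 0.4, -0.2]
gripper_width: 59.7
```

```bash
python3 - <<'E'
from h import *
o=bot.get_obs(); print(o['t'],o['position'],np.degrees(np.arctan2(o['ee_rot'][1,0],o['ee_rot'][0,0])),o['joints'].round(2))
im,d=shot('top','t3'); 
E
```

```text
4.1 [431.1619476  292.70233016 101.77754918] 53.31686356051064 [ 0.47  0.39 -0.47  0.69 -0.03  2.68]
```

View pics/t3.png

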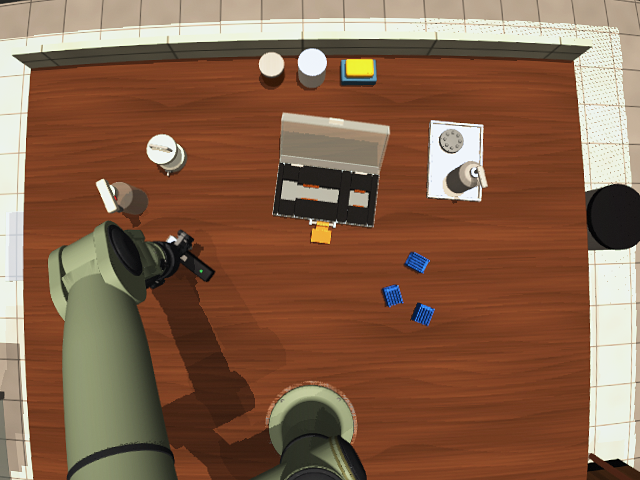

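>>> {"method": "play_rows", "body": {
  "rows": [
    [[-0.35, -0.1, -2.5], -0.5, 0.7],
    [[0, 0, -2.5], 0, 0.7],
    [[0, 0, -2], 0, 0.7],
    [[0, 0, -1], 0, 0.7],
    [[0, 0, 0], 0, 0.7]
  ]
}}

```text
t: 4.65
position: [429.2, 284.7, 24.0]
ee_rot: [[0.611, 0.791, 0.038], [0.792, -0.61, -0.018], [0.008, 0.041, -0.999]]
force: [-0.3, -0.1, 0.8]
gripper_width: 59.7
```

```bash
cat > case.py <<'E'
from h import *
import sys
tag=sys.argv[1] if len(sys.argv)>1 else 't3'
z=np.load(f'pics/{tag}.npz'); im=z['im'];d=z['d']
a=cv2.resize(im[155:250,265:390],None,fx=6,fy=6,interpolation=cv2.INTER_CUBIC); cv2.imwrite(f'pics/case_{tag}.png',a[:,:,::-1])
V=im.max(2).astype(int);S=V-im.min(2)
sub=np.zeros(V.shape,bool); sub[160:232,270:384]=1
D=None
dark=(sub&(V<75)).astype(np.uint8)
dark=cv2.morphologyEx(dark,cv2.MORPH_CLOSE,np.ones((3,3)))
n,l,s,c=cv2.connectedComponentsWithStats(dark); i=1+np.argmax(s[1:,4]); m=l==i
v,u=np.nonzero(m); X=plane('top',np.c_[u,v],26)[:,:2].astype(np.float32); print('insert',cv2.minAreaRect(X))
# cutout floors z=8: light grey, inside
fl=sub&(V>110)&(S<60); fl[:170]=0
n,l,s,c=cv2.connectedComponentsWithStats(fl.astype(np.uint8))
for i in range(1,n):
    if s[i,4]>60:
        v,u=np.nonzero(l==i); X=plane('top',np.c_[u,v],8)[:,:2].astype(np.float32); print('fl',s[i].tolist(),cv2.minAreaRect(X), plane('top',[c[i]],8)[0][:2])
E
python3 case.py
```

```text
insert ((580.0023193359375, -49.124114990234375), (248.7526092529297, 134.36627197265625), 81.82198333740234)
fl [345, 170, 35, 8, 131] ((635.5380859375, -143.8953094482422), (86.54076385498047, 17.972288131713867), 89.23171997070312) [ 639.95181154 -152.65073932]
fl [281, 180, 58, 23, 800] ((588.9461669921875, -10.1041259765625), (142.64474487304688, 48.10233688354492), 81.71341705322266) [589.706108    -4.69507669]
fl [349, 191, 20, 17, 258] ((571.5504760742188, -132.6382598876953), (48.5777473449707, 37.82511520385742), 81.87872314453125) [ 571.63192189 -132.20126086]
```

View pics/case_t3.png

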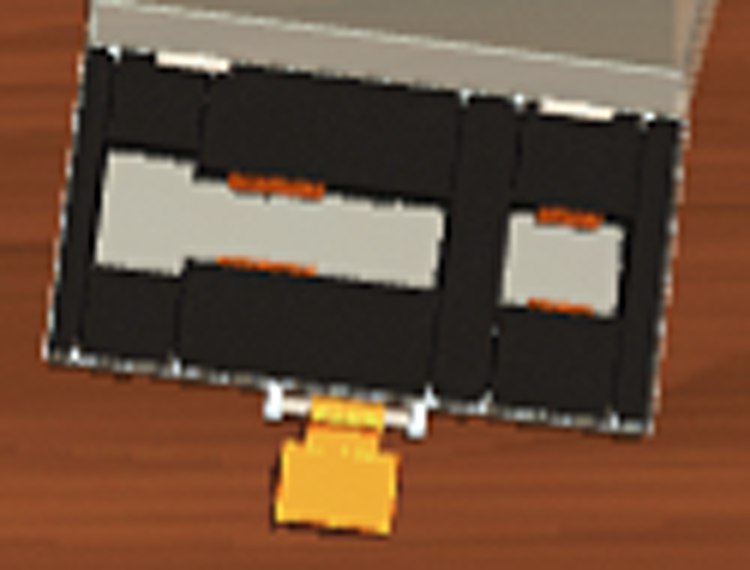

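The crop shows both cutouts clearly: the trimmer floor at about (330,190) in the top image and the comb floor at about (358,200). I correct the tool to the trimmer's centre and grip.

>>> {"method": "play_rows", "body": {
  "rows": [
    [[-0.2, 0.6, -0.3], 0, 0.7],
    [[0, 0, 0], 0, 0.7]
  ]
}}

```text
t: 4.85
position: [428.2, 290.3, 22.6]
ee_rot: [[0.612, 0.79, 0.039], [0.791, -0.612, -0.018], [0.01, 0.042, -0.999]]
force: [-0.7, 0.2, 0.3]
gripper_width: 59.8
```

>>> {"method": "play_rows", "body": {
  "rows": [
    [[-0.05, 0.05, -0.25], 0, 0.4],
    [[0, 0, 0], 0, 0.2],
    [[0, 0, 0], 0, 0.2],
    [[0, 0, 0], 0, 0.2],
    [[0, 0, 0], 0, 0.2]
  ]
}}

```text
t: 5.35
position: [428.5, 292.1, 22.0]
ee_rot: [[0.611, 0.79, 0.042], [0.791, -0.611, -0.016], [0.013, 0.043, -0.999]]
force: [-0.0, 0.9, -1.0]
gripper_width: 30.5
```

>>> {"method": "play_rows", "body": {
  "rows": [
    [[0, 0, 0.5], 0, 0],
    [[0, 0, 1.5], 0, 0],
    [[0, 0, 2.5], 0, 0],
    [[0, 0, 2.5], 0, 0],
    [[0, 0, 1], 0, 0],
    [[0, 0, 0], 0, 0]
  ]
}}

```text
t: 5.95
position: [427.1, 291.1, 104.3]
ee_rot: [[0.611, 0.79, 0.039], [0.791, -0.611, -0.018], [0.01, 0.042, -0.999]]
force: [0.5, 0.2, -1.7]
gripper_width: 30.6
```

```bash
python3 - <<'E'
from h import *
im,_=shot('scene','s4')
cv2.imwrite('pics/v4.png',cv2.resize(im[100:300,280:520],None,fx=3,fy=3)[:,:,::-1])
im,_=shot('top','t4')
cv2.imwrite('pics/v4t.png',cv2.resize(im[190:320,100:260],None,fx=4,fy=4)[:,:,::-1])
o=bot.get_obs(); print(o['position'],o['ee_rot'][:,2],o['gripper_width'])
E
```

```text
[426.1785453  290.6568737  102.76349981] [ 0.03693905 -0.01880367 -0.99914059] 30.686480286434506
```

View pics/v4.png

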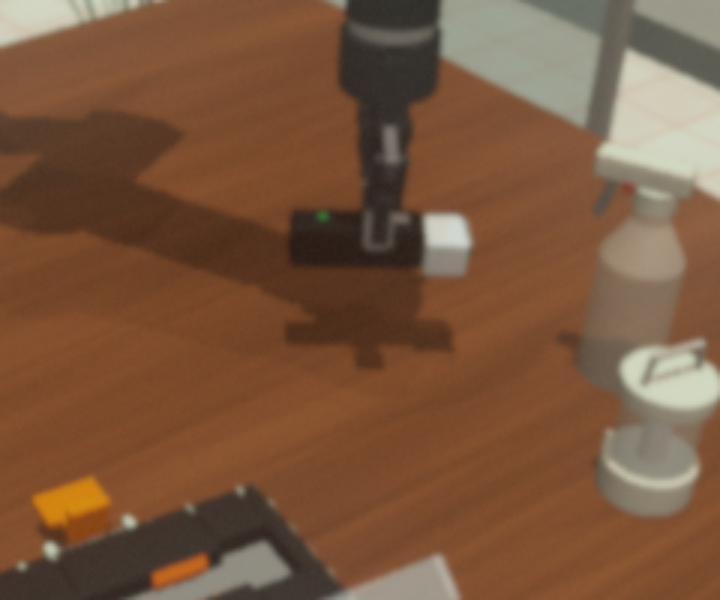

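View pics/v4t.png

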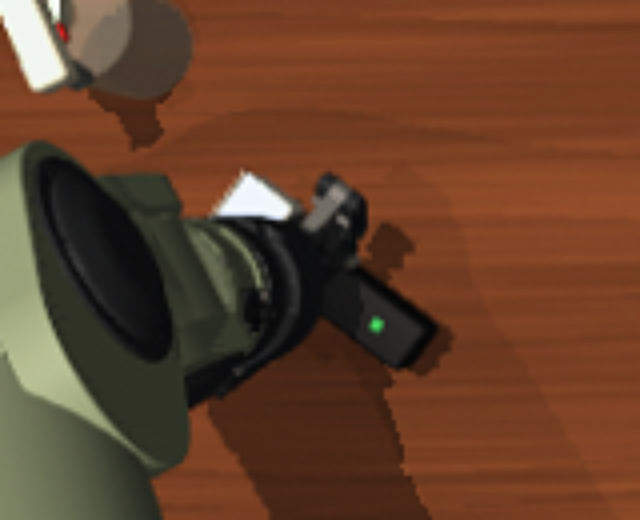

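```bash
cat > off.py <<'E'
from h import *
z=np.load('pics/s4.npz')['im'].astype(int)
V=z.max(2);S=V-z.min(2)
r=slice(168,192)
prof=V[176:186].mean(0); print([int(x) for x in prof[368:382]],[int(x) for x in prof[415:445]])
tcp=np.array([426.18,290.66,102.76]);ax=np.array([.611,.791,0]);ax/=np.linalg.norm(ax);pe=np.array([-ax[1],ax[0],0])
c=tcp-[0,0,3]
for x,w,h in ((-70,16,19),(36,16,19),(36,23,15),(70,23,15)):
    for s in (-1,1):
        for t in (-1,1):
            print(x,s,t,proj('scene',[c+ax*x+pe*w*s+np.array([0,0,h*t])]).round(1))
E
python3 off.py
```

```text
[84, 85, 85, 86, 87, 88, 88, 81, 66, 51, 45, 44, 45, 45] [48, 48, 48, 49, 51, 70, 112, 152, 173, 180, 182, 182, 183, 185, 186, 186, 187, 188, 188, 184, 169, 146, 131, 126, 125, 125, 124, 123, 124, 124]
-70 -1 -1 [[374.1 189.5]]
-70 -1 1 [[374.9 175.9]]
-70 1 -1 [[373.7 182.4]]
-70 1 1 [[374.4 169. ]]
36 -1 -1 [[418.3 190.4]]
36 -1 1 [[420.  176.8]]
36 1 -1 [[417.  183.3]]
36 1 1 [[418.6 169.8]]
36 -1 -1 [[418.8 190.6]]
36 -1 1 [[420.1 179.8]]
36 1 -1 [[416.9 180.4]]
36 1 1 [[418.1 169.8]]
70 -1 -1 [[433.1 190.9]]
70 -1 1 [[434.6 180.1]]
70 1 -1 [[430.7 180.7]]
70 1 1 [[432.1 170.1]]
```

```bash
python3 - <<'E'
from h import *
def led(tag):
    im=np.load(f'pics/{tag}.npz')['im'].astype(int); g=im[...,1]-np.maximum(im[...,0],im[...,2]); g[:200]=0;g[320:]=0;g[:,300:]=0
    m=g>40; v,u=np.nonzero(m); w=g[m]; return np.array([(u*w).sum()/w.sum(),(v*w).sum()/w.sum()]),m.sum()
a,n=led('t2');b,m=led('t4'); a0,n0=led('top0');print(a0,n0,a,n,b,m)
L0=plane('top',[a0],38)[0]; L1=plane('top',[b],118.8)[0]
print('led table',L0,'led held',L1,'rel tcp',L1-[426.18,290.66,0])
ax=np.array([.611,.791]);ax/=np.linalg.norm(ax);pe=np.array([-ax[1],ax[0]])
r=L1[:2]-[426.18,290.66]; print('held led: along',r@ax,'across',r@pe)
# table: relative to tail/head ends in top0
z=np.load('pics/top0.npz')['im']
V=z.max(2)
for c in ((416.4,276.9),):
    r=L0[:2]-c; ax0=np.array([np.cos(np.radians(52.4)),np.sin(np.radians(52.4))]); print('led rel body centre(-17)',r@ax0, '-> x=',r@ax0-17)
E
```

```text
[200.72759434 270.62853774] 10 [200.63870095 270.58186739] 10 [193.66236559 270.6516129 ] 11
led table [399.15573873 259.27574607  38.        ] led held [401.06291557 256.99389646 118.8       ] rel tcp [-25.11708443 -33.66610354 118.8       ]
held led: along -41.99738840989641 across -0.7027262280467244
led rel body centre(-17) -24.485016474312843 -> x= -41.48501647431284
```

>>> {"method": "play_rows", "body": {
  "rows": [
    [[1.7, -3.2, 0], 3.6, 0],
    [[1.8, -3.3, 0], 3.7, 0],
    [[1.8, -3.3, 0], 3.7, 0],
    [[1.8, -3.3, 0], 3.7, 0],
    [[1.8, -3.3, 0], 3.7, 0],
    [[1.8, -3.3, 0], 3.7, 0],
    [[1.8, -3.3, 0], 3.7, 0],
    [[1.5, -2.6, 0], 2, 0]
  ]
}}

```text
t: 6.85
position: [560.9, 27.5, 91.1]
ee_rot: [[0.142, 0.99, 0.025], [0.99, -0.142, -0.002], [0.001, 0.025, -1.0]]
force: [0.6, 0.3, -1.7]
gripper_width: 30.6
```

>>> {"method": "play_rows", "body": {
  "rows": [
    [[0, 0, 0], 0, 0],
    [[0, 0, 0], 0, 0]
  ]
}}

```text
t: 7.05
position: [561.2, 23.5, 88.0]
ee_rot: [[0.148, 0.989, 0.022], [0.989, -0.148, -0.003], [0.0, 0.022, -1.0]]
force: [-0.2, -0.1, -2.4]
gripper_width: 30.6
```

>>> {"method": "play_rows", "body": {
  "rows": [
    [[0.9, -1.2, 0.2], 0, 0],
    [[0.9, -1.2, 0.2], 0.3, 0],
    [[0.7, -0.8, 0.1], 0, 0],
    [[0.1, -0.1, 0.1], 0, 0],
    [[0, 0, 0.1], 0, 0]
  ]
}}

```text
t: 7.55
position: [587.4, -9.7, 93.6]
ee_rot: [[0.139, 0.99, 0.018], [0.99, -0.139, -0.002], [0.0, 0.018, -1.0]]
force: [-0.1, -0.0, -1.7]
gripper_width: 30.2
```

```bash
cat > see.py <<'E'
from h import *
import sys
tag=sys.argv[1]
im,_=shot('scene','s'+tag); im2,_=shot('top','t'+tag)
a=cv2.resize(im[200:370,240:440],None,fx=3.5,fy=3.5,interpolation=cv2.INTER_CUBIC)[:,:,::-1]
cv2.imwrite(f'pics/vs{tag}.png',a)
b=cv2.resize(im2[110:250,250:400],None,fx=4,fy=4,interpolation=cv2.INTER_CUBIC)[:,:,::-1]
cv2.imwrite(f'pics/vt{tag}.png',b)
o=bot.get_obs(); print(o['t'],o['position'].round(1),o['ee_rot'][:,2].round(3),'yaw',np.degrees(np.arctan2(o['ee_rot'][1,0],o['ee_rot'][0,0])).round(1),'w',o['gripper_width'],'F',o['force'].round(1),'M',o['wrist_torque'].round(2))
E
python3 see.py 5
```

```text
7.65 [587.2  -9.4  93.7] [ 0.018 -0.002 -1.   ] yaw 82.0 w 30.430833393503956 F [-0.2  0.1 -1.9] M [-0.01  0.05  0.05]
```

View pics/vs5.png

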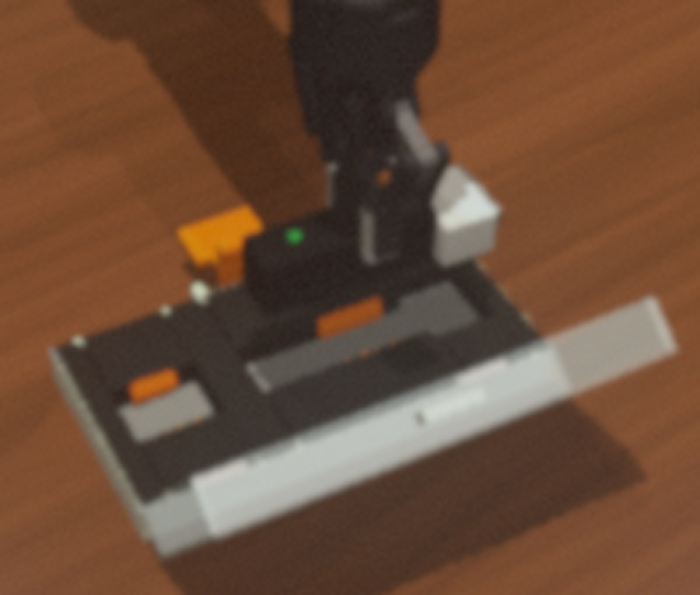

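View pics/vt5.png

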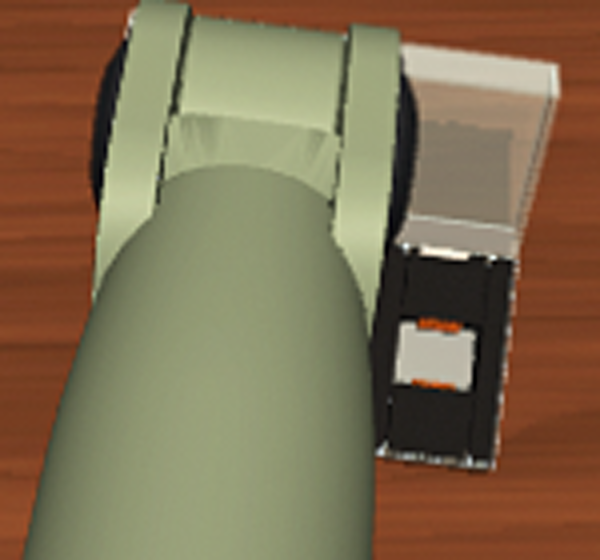

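```bash
cat > ov.py <<'E'
from h import *
import sys
tag=sys.argv[1]; cx,cy=float(sys.argv[2]),float(sys.argv[3]); tcp=np.array(eval(sys.argv[4])); yaw=np.radians(float(sys.argv[5]))
im=np.load(f'pics/s{tag}.npz')['im'][:,:,::-1].copy()
F=3.5;x0,y0=240,200
a=cv2.resize(im[200:370,240:440],None,fx=F,fy=F,interpolation=cv2.INTER_CUBIC)
def body(c,ax,g,zz):
    pe=np.array([-ax[1],ax[0],0])
    P=[(-70-g,-16-g),(36-g,-16-g),(36-g,-23-g),(70+g,-23-g),(70+g,23+g),(36-g,23+g),(36-g,16+g),(-70-g,16+g)]
    return np.array([c+ax*p+pe*q+np.array([0,0,zz]) for p,q in P])
def draw(X,col):
    q=((proj('scene',X)-[x0-.5,y0-.5])*F).round().astype(int); cv2.polylines(a,[q],True,col,1)
A=np.array([np.cos(np.radians(81.8)),np.sin(np.radians(81.8)),0])
draw(body(np.array([cx,cy,0]),A,2,26),(0,255,0)); draw(body(np.array([cx,cy,0]),A,2,8),(255,255,0))
B=np.array([np.cos(yaw),np.sin(yaw),0])
draw(body(tcp+[0,0,-3],B,0,19),(0,0,255))
cv2.imwrite(f'pics/ov{tag}.png',a)
E
python3 ov.py 5 588 -10 "[587.2,-9.4,93.7]" 82
```

```text
(no output)
```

View pics/ov5.png

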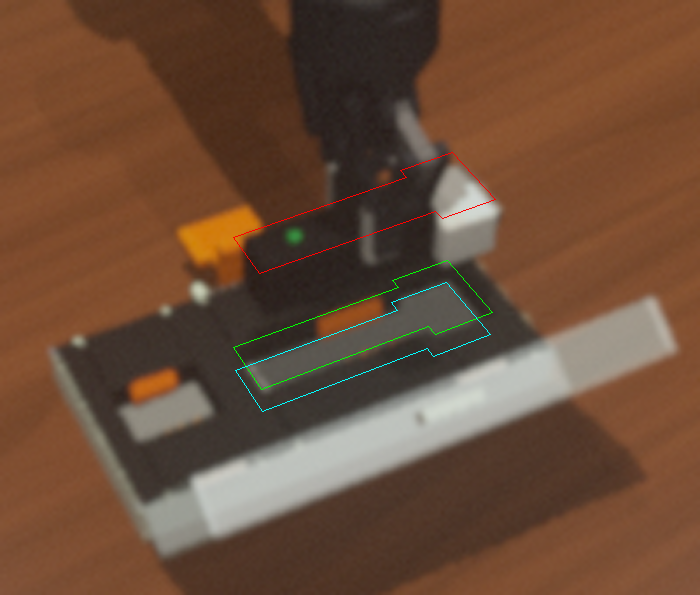

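>>> {"method": "play_rows", "body": {
  "rows": [
    [[0.05, -0.05, -1.5], 0, 0],
    [[0, 0, -1.5], 0, 0],
    [[0, 0, -0.8], 0, 0],
    [[0, 0, 0], 0, 0],
    [[0, 0, 0], 0, 0]
  ]
}}

```text
t: 8.15
position: [587.1, -7.9, 55.9]
ee_rot: [[0.136, 0.99, 0.019], [0.991, -0.136, -0.002], [0.001, 0.019, -1.0]]
force: [0.2, 0.1, -2.1]
gripper_width: 30.7
```

```bash
python3 see.py 6; python3 ov.py 6 588 -10 "bot.get_obs()['position']" 82
```

```text
8.25 [587.4  -8.   56.2] [ 0.02  -0.002 -1.   ] yaw 82.2 w 30.188899394074863 F [ 0.4  0.4 -1. ] M [-0.09  0.06 -0.01]
```

View pics/ov6.png

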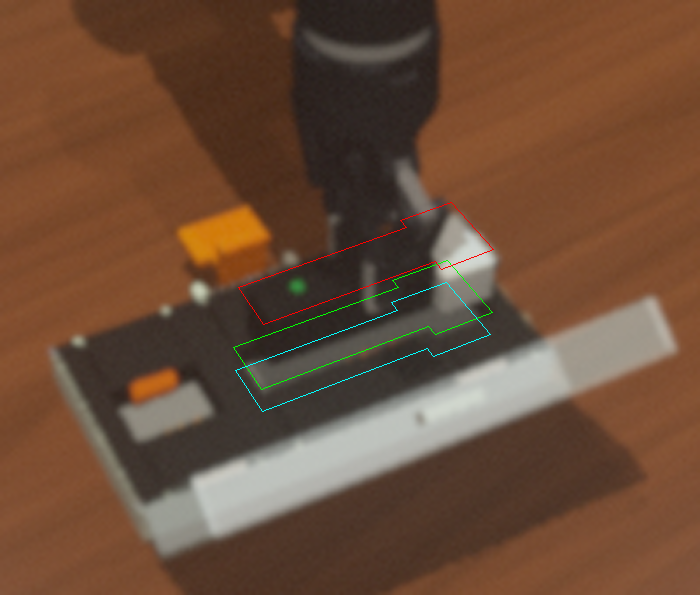

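>>> {"method": "play_rows", "body": {
  "rows": [
    [[0.05, -0.25, -0.4], -0.3, 0],
    [[0, 0, -0.4], 0, 0],
    [[0, 0, -0.3], 0, 0],
    [[0, 0, 0], 0, 0]
  ]
}}

```text
t: 8.65
position: [589.0, -11.0, 45.8]
ee_rot: [[0.142, 0.99, 0.022], [0.99, -0.142, -0.002], [0.001, 0.023, -1.0]]
force: [0.2, 0.3, -1.9]
gripper_width: 30.4
```

>>> {"method": "play_rows", "body": {
  "rows": [
    [[0, 0, -0.3], 0, 0],
    [[0, 0, -0.3], 0, 0],
    [[0, 0, 0], 0, 0]
  ]
}}

```text
t: 8.95
position: [588.5, -10.9, 39.4]
ee_rot: [[0.142, 0.99, 0.022], [0.99, -0.142, -0.002], [0.001, 0.022, -1.0]]
force: [0.3, 0.0, -1.1]
gripper_width: 30.4
```

>>> {"method": "play_rows", "body": {
  "rows": [
    [[0, 0, -0.3], 0, 0],
    [[0, 0, -0.3], 0, 0],
    [[0, 0, -0.3], 0, 0],
    [[0, 0, 0], 0, 0]
  ]
}}

```text
t: 9.35
position: [588.8, -10.9, 30.6]
ee_rot: [[0.142, 0.99, 0.022], [0.99, -0.142, -0.002], [0.001, 0.023, -1.0]]
force: [-0.6, -0.3, -0.5]
gripper_width: 30.5
```

```bash
python3 see.py 7; python3 ov.py 7 588 -10 "bot.get_obs()['position']" 82
```

```text
9.45 [588.8 -10.9  30.7] [ 0.022 -0.002 -1.   ] yaw 81.8 w 30.861471389150488 F [-0.7 -0.2 -2. ] M [ 0.02  0.1  -0.04]
```

View pics/vs7.png

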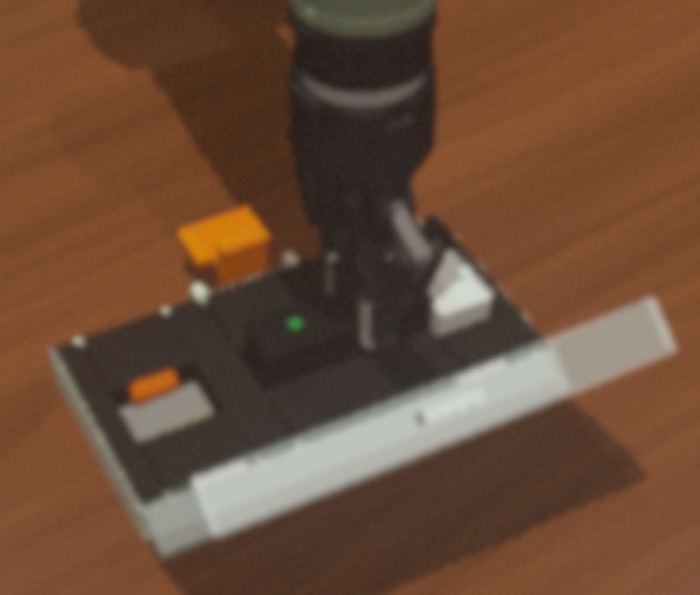

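>>> {"method": "play_rows", "body": {
  "rows": [
    [[0, 0, -0.3], 0, 0]
  ]
}}

```text
t: 9.55
position: [588.9, -11.1, 29.7]
ee_rot: [[0.142, 0.99, 0.023], [0.99, -0.142, -0.003], [0.0, 0.023, -1.0]]
force: [-15.7, -0.0, 46.4]
gripper_width: 30.4
```

>>> {"method": "play_rows", "body": {
  "rows": [
    [[0, 0, -0.2], 0, 0]
  ]
}}

```text
t: 9.65
position: [588.9, -11.1, 29.9]
ee_rot: [[0.142, 0.99, 0.023], [0.99, -0.142, -0.003], [0.0, 0.024, -1.0]]
force: [-7.8, 0.8, 18.7]
gripper_width: 30.6
```

>>> {"method": "play_rows", "body": {
  "rows": [
    [[0, 0, 0.05], 0, 0.3],
    [[0, 0, 0], 0, 0.6],
    [[0, 0, 0], 0, 0.65],
    [[0, 0, 0], 0, 0.65]
  ]
}}

```text
t: 10.05
position: [590.0, -11.1, 30.9]
ee_rot: [[0.142, 0.99, 0.026], [0.99, -0.142, -0.003], [0.001, 0.026, -1.0]]
force: [-0.0, 0.2, 0.2]
gripper_width: 55.7
```

>>> {"method": "play_rows", "body": {
  "rows": [
    [[0, 0, 1.5], 0, 0.65],
    [[0, 0, 3], 0, 0.65],
    [[0, 0, 3], 0, 0.65],
    [[-2, -1, 2], 0, 0.65],
    [[-3, -2.5, 0], 0, 0.65],
    [[-3, -3, 0], -3, 0.65],
    [[-3, -4, 0], -3, 0.7],
    [[-3, -4, 0], -3, 0.7]
  ]
}}

```text
t: 10.85
position: [452.0, -156.7, 128.6]
ee_rot: [[0.29, 0.957, 0.032], [0.957, -0.29, -0.01], [-0.0, 0.034, -0.999]]
force: [0.9, -1.1, 0.1]
gripper_width: 59.6
```

```bash
python3 see.py 8;
```

```text
10.95 [ 449.7 -159.4  128.3] [ 0.029 -0.011 -1.   ] yaw 72.7 w 59.82365979915943 F [-1.1  0.3  0.1] M [ 0.06  0.03 -0.06]
```

View pics/vs8.png

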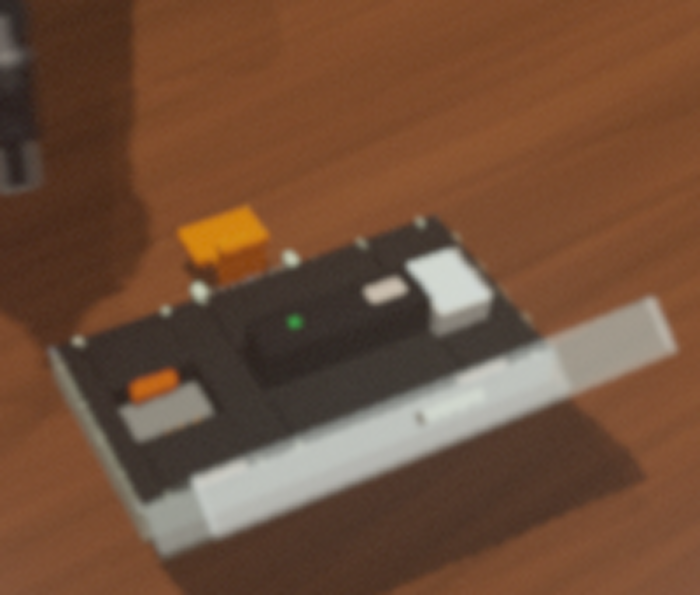

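View pics/t8.png

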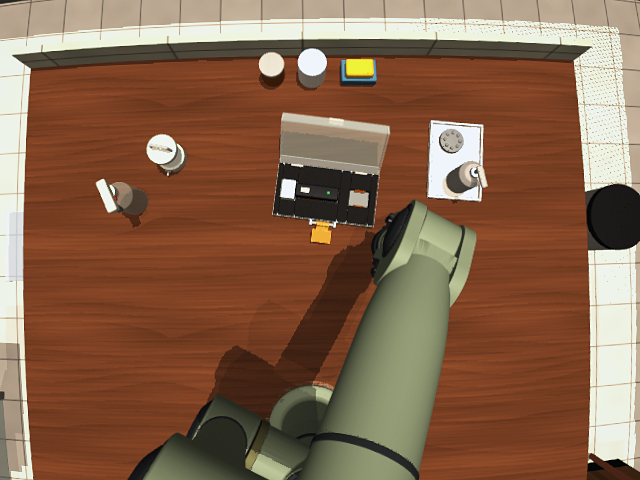

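The trimmer sits in its cutout and the lid stays open. I check its height by depth.

```bash
cat > ht.py <<'E'
from h import *
import sys
z=np.load(f'pics/t{sys.argv[1]}.npz'); d=z['d']
A=np.array([np.cos(np.radians(81.8)),np.sin(np.radians(81.8))]);B=np.array([A[1],-A[0]])
def at(c,s,t,zz):
    X=np.r_[np.array(c)+A*s+B*t,zz]; uv=proj('top',[X])[0].round().astype(int)
    w=[(uv[0]+i,uv[1]+j) for i in(-1,0,1) for j in (-1,0,1)]
    return round(float(np.median(depthpts('top',np.array(w),d)[:,2])),1)
T=(588.5,-10.5)
print('trimmer',[(s,at(T,s,0,46)) for s in (-64,-55,-45,-30,-15,0,15,28,45,55,64)])
print('insert',[at(T,s,t,26) for s in (-60,0,50) for t in (-38,38)],[at(T,-80,t,26) for t in(-30,0,30)])
print('floor comb',at((571,-132),0,0,8)); C=(571,-132)
print('comb spot',[at(C,s,t,46) for s in (-15,0,15) for t in (-10,0,10)])
E
python3 ht.py 8
```

```text
trimmer [(-64, 46.8), (-55, 46.5), (-45, 50.5), (-30, 47.0), (-15, 46.6), (0, 46.6), (15, 47.2), (28, 47.1), (45, 38.6), (55, 37.1), (64, 37.6)]
insert [25.5, 24.5, 26.1, 24.9, 24.5, 25.6] [24.2, 25.4, 25.3]
floor comb 7.2
comb spot [7.0, 8.7, 5.8, 6.3, 8.1, 9.5, 7.9, 7.2, 8.9]
```

>>> {"method": "play_rows", "body": {
  "rows": [
    [[-1, -3, 0], -3, 0.7],
    [[-1, -3, 0], -3, 0.7],
    [[-1, -2.5, -1], -3, 0.7],
    [[-0.8, -1.8, -1], -2.5, 0.7],
    [[0, 0, 0], 0, 0.7],
    [[0, 0, 0], 0, 0.7]
  ]
}}

```text
t: 11.55
position: [413.9, -266.8, 108.7]
ee_rot: [[0.487, 0.873, 0.032], [0.873, -0.487, -0.019], [-0.0, 0.037, -0.999]]
force: [-0.0, 1.4, -0.4]
gripper_width: 60.1
```

```bash
python3 see.py 9; python3 - <<'E'
from h import *
im=np.load('pics/s9.npz')['im']; o=bot.get_obs(); print(proj('scene',[o['position'],[409.5,-271.5,38]]))
cv2.imwrite('pics/v9.png',cv2.resize(im[180:330,110:290],None,fx=4,fy=4)[:,:,::-1])
E
```

```text
11.65 [ 414.1 -266.3  108.9] [ 0.032 -0.019 -0.999] yaw 60.9 w 59.92824584507311 F [-0.8  0.3  0.3] M [0.05 0.02 0.03]
[[180.7167637  264.14113067]
 [184.53063625 290.44082283]]
```

View pics/v9.png

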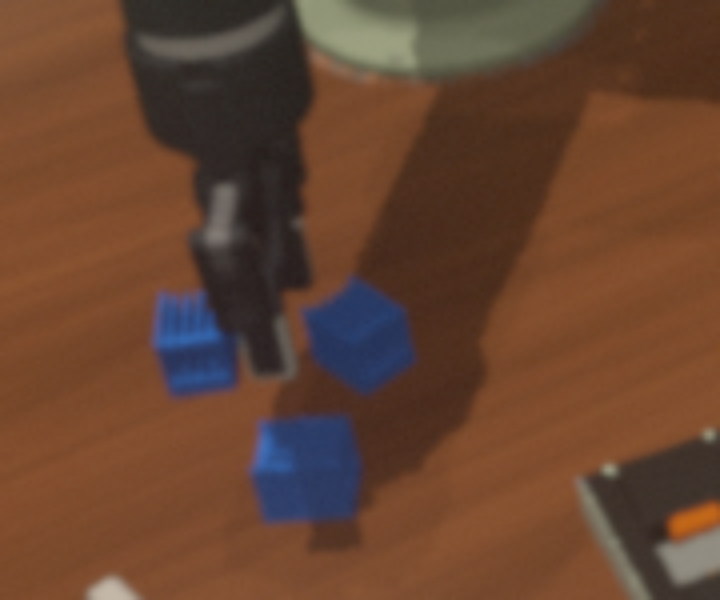

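The scene crop shows the target comb's top at about pixel (186,290), against a prediction of (184.5,290.4). That agrees within the usual bias of this camera, so I descend.

>>> {"method": "play_rows", "body": {
  "rows": [
    [[-0.45, -0.5, -2.5], 0, 0.7],
    [[0, 0, -2.5], 0, 0.7],
    [[0, 0, -2], 0, 0.7],
    [[0, 0, -1], 0, 0.7],
    [[0, 0, 0], 0, 0.7]
  ]
}}

```text
t: 12.15
position: [414.4, -268.3, 29.5]
ee_rot: [[0.477, 0.878, 0.038], [0.879, -0.476, -0.022], [-0.001, 0.044, -0.999]]
force: [-0.2, 0.3, -0.1]
gripper_width: 59.3
```

>>> {"method": "play_rows", "body": {
  "rows": [
    [[-0.45, -0.35, -0.5], 0, 0.7],
    [[-0.1, 0, -0.4], 0, 0.7],
    [[0, 0, 0], 0, 0.6]
  ]
}}

```text
t: 12.45
position: [410.1, -272.2, 21.8]
ee_rot: [[0.475, 0.879, 0.04], [0.88, -0.474, -0.023], [-0.001, 0.047, -0.999]]
force: [0.7, -0.5, 0.2]
gripper_width: 51.8
```

>>> {"method": "play_rows", "body": {
  "rows": [
    [[0, 0, -0.15], 0, 0.4],
    [[0, 0, 0], 0, 0.25],
    [[0, 0, 0], 0, 0.25],
    [[0, 0, 0], 0, 0.25]
  ]
}}

```text
t: 12.85
position: [411.0, -273.3, 21.9]
ee_rot: [[0.475, 0.879, 0.043], [0.88, -0.475, -0.025], [-0.002, 0.05, -0.999]]
force: [-0.1, -0.4, -0.3]
gripper_width: 34.4
```

>>> {"method": "play_rows", "body": {
  "rows": [
    [[0, 0, 0.5], 0, 0],
    [[0, 0, 1.5], 0, 0],
    [[0, 0, 2.5], 0, 0],
    [[0, 0, 2.5], 0, 0],
    [[0, 0, 1], 0, 0],
    [[0, 0, 0], 0, 0]
  ]
}}

```text
t: 13.45
position: [410.1, -272.5, 104.9]
ee_rot: [[0.475, 0.879, 0.041], [0.88, -0.475, -0.024], [-0.001, 0.048, -0.999]]
force: [0.2, -0.1, -0.5]
gripper_width: 34.6
```

```bash
python3 see.py 10; python3 - <<'E'
from h import *
im=np.load('pics/s10.npz')['im']; o=bot.get_obs(); print(proj('scene',[o['position']]))
cv2.imwrite('pics/v10.png',cv2.resize(im[180:330,110:290],None,fx=4,fy=4)[:,:,::-1])
E
```

```text
13.55 [ 409.3 -271.8  103.4] [ 0.039 -0.022 -0.999] yaw 61.6 w 34.5634011735023 F [-0.4 -0.3 -0.9] M [0.08 0.04 0.02]
[[177.70712612 266.06580066]]
```

View pics/v10.png

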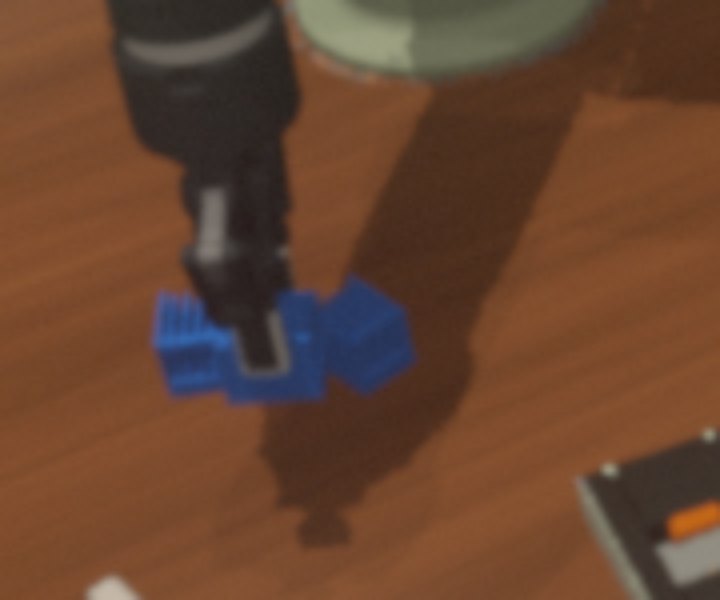

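```bash
python3 - <<'E'
from h import *
o=bot.get_obs();R=o['ee_rot'];p=o['position']; 
f=lambda X:((proj('scene',X)-[110,180])*4).round(0)
y=R[:,1]*(1 if R[0,1]>0 else -1); x=R[:,0]
print('tcp',f([p]),'near finger outer face tip edges',f([p+y*(17+12)+x*11,p+y*29-x*11]))
c=p+[0,0,-3]
print('comb near face bottom',f([c+y*18-x*23-[0,0,19],c+y*18+x*23-[0,0,19]]),'top',f([c+y*18-x*23+[0,0,19],c+y*18+x*23+[0,0,19]]))
E
```

```text
tcp [[271. 344.]] near finger outer face tip edges [[287. 381.]
 [240. 385.]]
comb near face bottom [[228. 406.]
 [323. 398.]] top [[210. 347.]
 [308. 339.]]
```

View pics/t10.png

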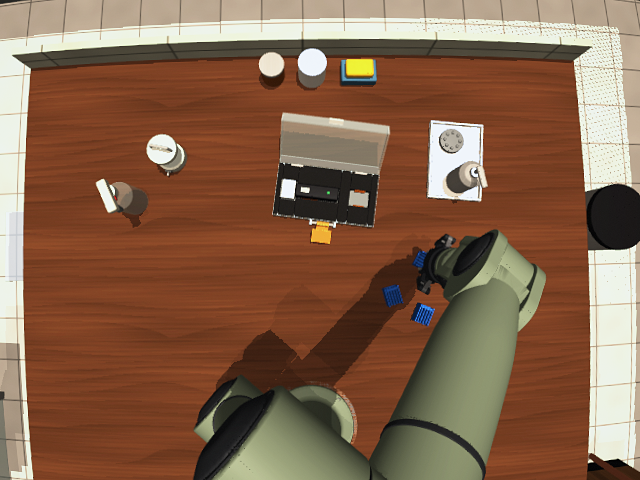

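>>> {"method": "play_rows", "body": {
  "rows": [
    [[2, 1.7, 0], 3, 0],
    [[2.3, 2, 0], 3, 0],
    [[2.3, 2, 0], 3, 0],
    [[2.3, 2, 0], 3, 0],
    [[2.3, 2, 0], 3, 0],
    [[1.5, 1.3, 0], 2, 0],
    [[0, 0, 0.2], 0, 0],
    [[0, 0, 0.1], 0, 0]
  ]
}}

```text
t: 14.35
position: [533.6, -154.7, 94.5]
ee_rot: [[0.189, 0.982, 0.028], [0.982, -0.189, -0.003], [0.002, 0.028, -1.0]]
force: [-0.3, 0.3, 0.8]
gripper_width: 34.6
```

>>> {"method": "play_rows", "body": {
  "rows": [
    [[1.2, 0.7, 0.1], 1, 0],
    [[1.2, 0.7, 0.1], 1, 0],
    [[1.0, 0.6, 0.1], 0.7, 0],
    [[0.2, 0.2, 0.1], 0, 0],
    [[0, 0, 0.1], 0, 0]
  ]
}}

```text
t: 14.85
position: [570.7, -132.5, 98.6]
ee_rot: [[0.143, 0.989, 0.026], [0.99, -0.143, -0.001], [0.002, 0.026, -1.0]]
force: [-0.1, -0.2, -0.8]
gripper_width: 34.3
```

```bash
python3 see.py 11;
```

```text
14.95 [ 570.4 -132.9   98.8] [ 0.026 -0.002 -1.   ] yaw 81.8 w 34.36099710336643 F [-0.2 -0.2 -0.1] M [ 0.01  0.05 -0.  ]
```

View pics/vs11.png

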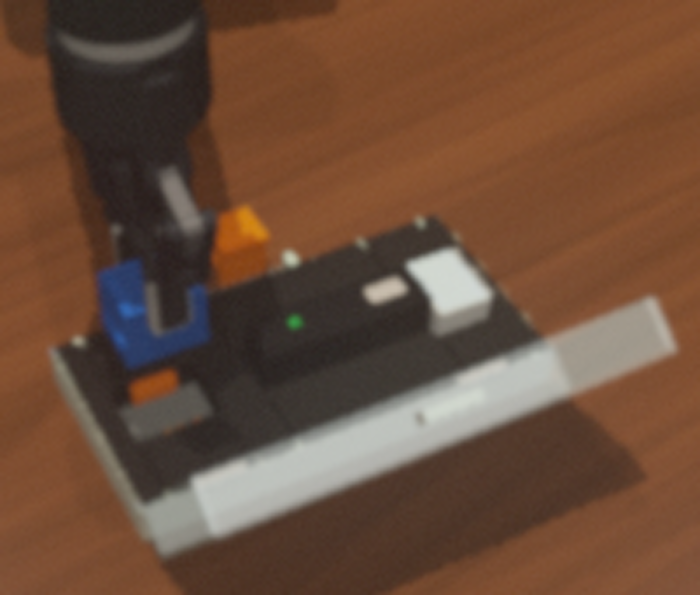

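The comb is above its cutout and aligned with it, so I descend.

>>> {"method": "play_rows", "body": {
  "rows": [
    [[0.05, -0.05, -1.5], 0, 0],
    [[0, 0, -1.5], 0, 0],
    [[0, 0, -1.2], 0, 0],
    [[0, 0, 0], 0, 0],
    [[0, 0, 0], 0, 0]
  ]
}}

```text
t: 15.45
position: [570.0, -134.5, 56.5]
ee_rot: [[0.145, 0.989, 0.026], [0.989, -0.145, -0.003], [0.001, 0.027, -1.0]]
force: [0.2, 0.5, 0.4]
gripper_width: 34.3
```

>>> {"method": "play_rows", "body": {
  "rows": [
    [[0.1, 0.2, -0.3], 0, 0],
    [[0, 0, -0.3], 0, 0],
    [[0, 0, -0.2], 0, 0],
    [[0, 0, 0], 0, 0]
  ]
}}

```text
t: 15.85
position: [572.0, -132.8, 49.4]
ee_rot: [[0.146, 0.989, 0.029], [0.989, -0.146, -0.003], [0.001, 0.029, -1.0]]
force: [-0.0, 0.1, -0.6]
gripper_width: 34.8
```

```bash
python3 see.py 12;
```

```text
15.95 [ 572.1 -132.9   49.7] [ 0.029 -0.004 -1.   ] yaw 81.6 w 34.59845070749759 F [ 0.8  0.4 -0.2] M [-0.04  0.01  0.01]
```

View pics/vs12.png

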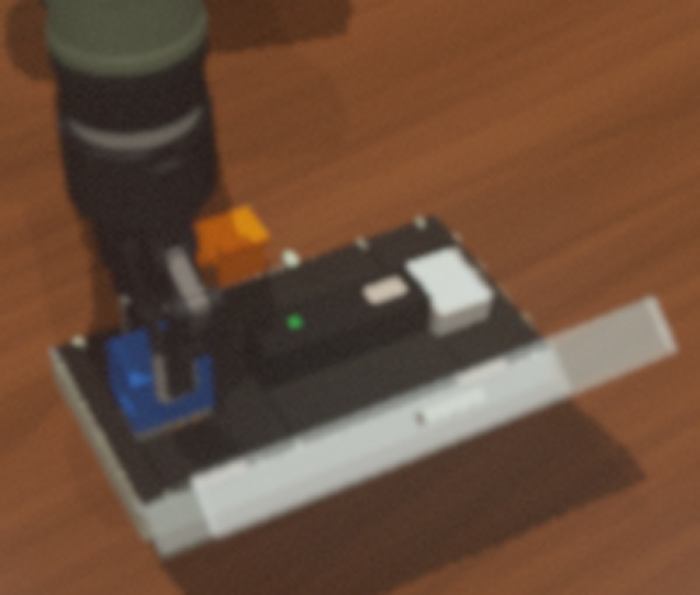

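>>> {"method": "play_rows", "body": {
  "rows": [
    [[-0.05, 0, -0.3], 0, 0],
    [[0, 0, -0.3], 0, 0],
    [[0, 0, 0], 0, 0]
  ]
}}

```text
t: 16.25
position: [572.1, -132.5, 43.7]
ee_rot: [[0.145, 0.989, 0.03], [0.989, -0.145, -0.003], [0.002, 0.03, -1.0]]
force: [-0.1, 0.6, -1.8]
gripper_width: 34.6
```

>>> {"method": "play_rows", "body": {
  "rows": [
    [[0, 0, -0.3], 0, 0],
    [[0, 0, -0.2], 0, 0]
  ]
}}

```text
t: 16.45
position: [571.6, -132.3, 38.6]
ee_rot: [[0.145, 0.989, 0.029], [0.989, -0.145, -0.003], [0.002, 0.029, -1.0]]
force: [-1.3, 0.7, 3.4]
gripper_width: 34.4
```

>>> {"method": "play_rows", "body": {
  "rows": [
    [[0, 0, -0.2], 0, 0],
    [[0, 0, -0.2], 0, 0]
  ]
}}

```text
t: 16.65
position: [571.7, -132.3, 34.9]
ee_rot: [[0.145, 0.989, 0.03], [0.989, -0.145, -0.003], [0.002, 0.03, -1.0]]
force: [-1.2, 0.8, 2.1]
gripper_width: 34.4
```

>>> {"method": "play_rows", "body": {
  "rows": [
    [[0, 0, -0.2], 0, 0],
    [[0, 0, -0.2], 0, 0]
  ]
}}

```text
t: 16.85
position: [571.5, -132.2, 30.6]
ee_rot: [[0.145, 0.989, 0.029], [0.989, -0.145, -0.003], [0.002, 0.029, -1.0]]
force: [-0.8, 1.2, 3.0]
gripper_width: 34.6
```

>>> {"method": "play_rows", "body": {
  "rows": [
    [[0, 0, -0.15], 0, 0]
  ]
}}

```text
t: 16.95
position: [571.5, -132.2, 29.1]
ee_rot: [[0.145, 0.989, 0.029], [0.989, -0.145, -0.002], [0.002, 0.029, -1.0]]
force: [-7.3, 2.4, 22.3]
gripper_width: 34.9
```

>>> {"method": "play_rows", "body": {
  "rows": [
    [[0, 0, 0], 0, 0],
    [[0, 0, 0.05], 0, 0.4],
    [[0, 0, 0], 0, 0.65],
    [[0, 0, 0], 0, 0.65],
    [[0, 0, 0], 0, 0.65]
  ]
}}

```text
t: 17.45
position: [571.8, -132.8, 28.9]
ee_rot: [[0.145, 0.989, 0.03], [0.989, -0.145, -0.003], [0.001, 0.03, -1.0]]
force: [-0.6, -0.2, 0.3]
gripper_width: 55.8
```

>>> {"method": "play_rows", "body": {
  "rows": [
    [[0, 0, 1.5], 0, 0.65],
    [[0, 0, 3], 0, 0.65],
    [[0, 0, 3], 0, 0.65],
    [[-2, -1, 3], 0, 0.65],
    [[-4, -2, 1], 0, 0.65],
    [[-4, -2, 0], 0, 0.65],
    [[-4, -2, 0], 0, 0.65],
    [[-3, -2, 0], 0, 0.65]
  ]
}}

```text
t: 18.25
position: [401.2, -224.5, 148.2]
ee_rot: [[0.138, 0.99, 0.035], [0.99, -0.138, -0.008], [-0.003, 0.036, -0.999]]
force: [0.6, -0.1, 0.1]
gripper_width: 55.4
```

```bash
python3 see.py 13; python3 ht.py 13
```

```text
18.35 [ 400.  -225.7  148. ] [ 0.034 -0.008 -0.999] yaw 81.8 w 55.656895191730385 F [0.  0.7 0.4] M [ 0.   -0.01 -0.  ]
trimmer [(-64, 47.6), (-55, 48.3), (-45, 49.6), (-30, 46.5), (-15, 46.4), (0, 46.4), (15, 48.5), (28, 45.4), (45, 37.9), (55, 37.2), (64, 36.5)]
insert [25.4, 24.7, 24.9, 22.9, 26.8, 24.6] [22.9, 24.5, 25.4]
floor comb 40.0
comb spot [43.2, 42.1, 40.1, 34.6, 42.8, 33.9, 42.4, 31.8, 35.1]
```

View pics/vs13.png

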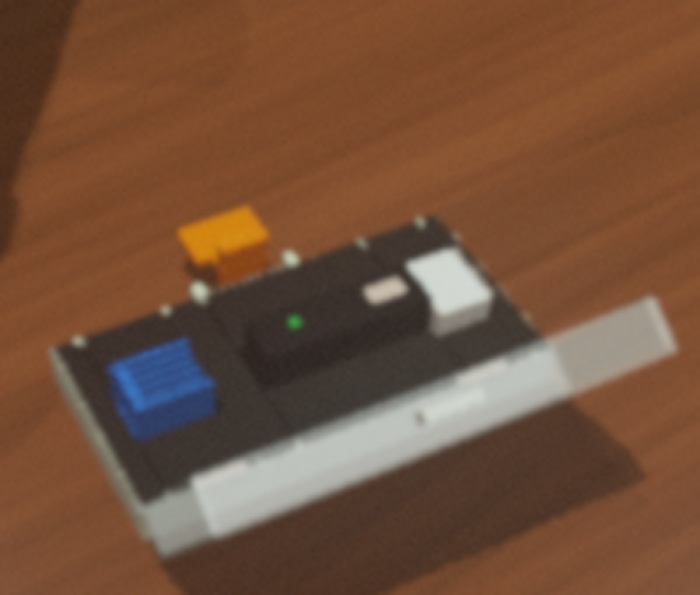

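View pics/t13.png

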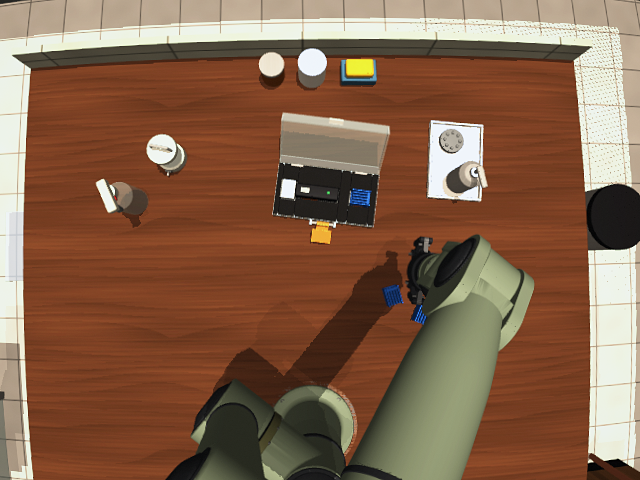

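```bash
python3 - <<'E'
from h import *
for cam,tag,ref in (('top','t13','top0'),('scene','s13','scene0')):
  for t in (ref,tag):
    z=np.load(f'pics/{t}.npz');im=z['im'];d=z['d'];h=cv2.cvtColor(im,cv2.COLOR_RGB2HSV)
    m=(h[...,0]>100)&(h[...,0]<130)&(h[...,1]>120)&(h[...,2]>60)&(d>0)
    n,l,s,c=cv2.connectedComponentsWithStats(m.astype(np.uint8))
    for i in range(1,n):
        if s[i,4]<80: continue
        v,u=np.nonzero(l==i);D=depthpts(cam,np.c_[u,v],d); print(t,c[i].round(),s[i,4],np.percentile(D[:,2],[50,80,90,95,98]).round(1), D[D[:,2]>np.percentile(D[:,2],60)][:,:2].mean(0).round(1))
E
```

```text
top0 [417. 262.] 303 [30.  36.4 38.  39.1 40.3] [ 407.5 -274.7]
top0 [393. 295.] 285 [31.9 36.5 37.8 38.8 40.1] [ 331.  -208.9]
top0 [423. 314.] 292 [32.9 36.3 37.6 38.5 39.4] [ 281.4 -284.3]
t13 [360. 197.] 299 [40.7 44.8 47.  48.1 49.4] [ 570.1 -135.7]
t13 [392. 295.] 288 [31.8 36.3 37.7 38.8 39.6] [ 330.5 -208.5]
t13 [419. 315.] 146 [32.1 36.7 37.7 39.5 95.4] [ 281.8 -267.4]
scene0 [199. 263.] 415 [30.3 35.7 36.7 37.6 38.8] [ 332.8 -207.9]
scene0 [159. 266.] 333 [28.3 35.4 36.8 37.6 38.6] [ 288.5 -285.2]
scene0 [186. 296.] 507 [32.9 36.4 37.6 38.2 38.9] [ 411.9 -273.1]
s13 [200. 264.] 402 [30.2 35.6 36.6 37.7 38.5] [ 333.6 -208.1]
s13 [159. 266.] 317 [28.5 35.5 36.6 37.5 37.9] [ 288.5 -285.3]
s13 [286. 311.] 545 [42.5 45.  45.8 46.8 47.9] [ 571.9 -133.7]
```

```bash
python3 - <<'E'
from h import *
a=np.load('pics/top0.npz')['im'].astype(int);b=np.load('pics/t13.npz')['im'].astype(int)
df=np.abs(a-b).max(2)
for n,(x0,x1,y0,y1) in dict(pump=(425,490,118,205),spray=(90,150,170,218),lantern=(140,190,128,178)).items(): print(n,(df[y0:y1,x0:x1]>40).sum())
o=bot.get_obs();print(o['t'],o['joint_vel'].round(3))
print(bot.close_job())
E
```

```text
pump 0
spray 0
lantern 0
18.35 [ 0.059  0.031  0.051 -0.009  0.041  0.048]
the job is handed in; nothing more can be done
None
```

I handed the job in at about 18.4 s of the 64 s allowed: the lid is open and the trimmer and comb are both fully home in the case.

**What I did**
- **Latch:** I pressed the orange pad with the fingers shut, at about 16 N. The lid swung open and looked unmoved in every later picture.
- **Trimmer:** I gripped it on the counter, aligned it with its cutout, pressed it down until it met the floor, and let go.
- **Comb:** I did the same with the blue comb guard farthest from the base, which was 490 mm away against about 390 and 398 mm for the other two.

**Last checks**
- **Trimmer height:** its body top read about 46–47 mm (expected 46) and its head about 37–38 mm, so it lies level.
- **Comb height:** its top read about 8–9 mm higher than it did on the counter, where 8 mm is expected for fully home.
- **Other items:** the pump, spray bottle and lantern showed no changed pixels between the first and last top pictures. The gripper was clear of everything and read no contact force.

**Did not go as expected**
- **Hard stop on the trimmer:** the force briefly read 46 N through the fingers as it met the floor, then dropped. The body-contact limit is 40 N. I take this as finger load rather than the arm or gripper body, but I can't confirm that.
- **Spring pads not seen clearly:** my end-of-move readings never showed the 6–15 N push expected at the pads. The trimmer read about 0 N before the floor stop, and the comb about 2–3 N. I judged both fully home from the floor contact and the measured heights.
- **Camera and tool errors:** the scene camera was off by about 2 pixels, and the tool drifted to a tilt of 1.5–3°. Neither affected the fits.

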